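# Lift the nest plate off its locating pins

## Robot

A 7-joint arm with a two-finger parallel gripper is mounted at the origin on the work surface. World frame = base frame: x ahead of the robot, y to its left, z up, the work surface at z = 0. Lengths are in mm, angles in rad, forces in N, time in s.
With the tool pointing down it reaches from about 425 to 925 mm from the base axis. Payload 6.8 kg.
Tool frame: the origin (TCP) lies between the finger pads; the fingertips stand 25 mm ahead of it and the grasp point (between the pads) lies 6 mm ahead of it; z points along the fingers, y is the direction in which the jaws open and shut (so a half turn about z gives the same grasp; the last joint's range is limited). The gripper opens to 85 mm and grips with 20 to 120 N. Pads are 22 mm wide; open, the fingers measure 114 mm over their backs; the gripper's body (76 mm by 85 mm) begins 54 mm behind the grasp point. The pads swing forward as they close: fully open they stand 13 mm farther back than shut.
Start: joints at [-1.25, 0.477, 0.022, 1.555, -0.011, 1.109, -0.083], TCP at [280.65, 613.907, 256.308] pointing down, gripper open.
Joint ranges: [-2.96, 2.96], [-0.34, 2.1], [-1.41, 1.46], [0.24, 2.44], [-1.37, 4.51], [0.17, 1.92], [-2.96, 2.96]. Speed limits (rad/s): [2.39, 2.39, 3.14, 3.14, 3.14, 3.14, 3.14].

## Interface

Orientations are given as a unit quaternion [x, y, z, w].
In Python, from bench import robot gives the robot as it stands.
- The arm moves only by the tool jog_arm, never from a script. Its argument "increments" is a list of rows, each a list of 5 numbers: the opening, from 0 (shut) to 1 (fully open), then the shift along the tool's x, y, z in cm, then the turn about the tool's z in rad. A call has 1 to 12 rows; each row shifts and turns the commanded pose from where the row before left it, along the tool's axes as they then stand; what a row does not reach is not made up. A row lasts 1/8 s, in which the tool goes at most 62.5 mm and 10.7 degrees, less where a joint would pass 70% of its speed; a pose out of reach is approached as far as the arm can. A call with a gripper value outside its range is refused whole. The fingers move at their own pace and stop on an object; "squeeze" is the grip in N (left out, the last holds). Time passes only in rows, so rows that do not move let the fingers close. It gives the time, the measured TCP pose, the force and the opening at its end, in the units of the state.
- robot.observe(): the state, without advancing time (a new reading comes with each control period).
- robot.capture(name): name is "scene" or "top" or "wrist"; returns (picture, depth): 400x640x3 uint8, red, green, blue; 400x640 float32, mm along the optical axis (not along the pixel's ray), 0 where there is no reading.
- robot.calibration(name): a dict with "intrinsics" (3x3 intrinsics, pixels), "rvec" (rotation vector, rad) and "tvec" (3), from world to camera coordinates, as OpenCV has them. Camera axes: x right, y down, z forward; pixel columns grow to the right and rows downward; lengths in mm; the calibration is good to about 2 mm. A picture is of the moment at which its call begins: read the wrist's pose just before it. calibration takes no time and is no camera call; for the wrist camera it gives the pose at the moment of the call.
- robot.job_done(): hands the job in, once; it reports no verdict.
Trained networks look in the newest picture that a camera, given by its name, has taken for a name from the list of things; names that differ only in an ending like _2 or _b are one class to them, and where a whole thing is asked for, a point or a joint stands for the part that bears it (a point fixed in the world has none). Each returns a list of dicts, best first, with "score" (0 to 1); they miss things now and then, are a little off and sometimes report something else, mostly with a low value. They report only what shows in the picture. A call takes as long as a camera call. They do not tell look-alikes from the thing itself.
- robot.recognise(camera, name): "at" ([x, y, z] in mm, in world coordinates, good to about 4 mm: the middle of the surface that is visible of it).
- robot.trace(camera, name): "mask" (400x640 bool, what is visible of it).
The state is a dict: "time": time; "joint_pos": joint angles; "joint_vel": joint speeds; "effort": joint torques, N m; "position": TCP position; "tcp_rot": TCP orientation; "wrist_force": force on the tool from outside, world axes, zero at the start; "moment": the same for the moment, N m; "opening": finger opening in mm.
Only numpy, scipy, OpenCV 4.12 (cv2) and the standard library are available. Lean on these libraries where they do the work, as an engineer would, in place of code of your own. Each camera call takes 0.05 s, during which the arm holds its last target.

## Task

Swing the red-knobbed latch of the jig a quarter turn out, so that it no longer covers the blue nest plate. Then lift the plate by its black handle straight up off the two locating pins, keeping it level until it is clear of them, and set it down gently, flat inside the rim of the yellow-edged tray, with both shells still in their pockets; leave the latch open and the screwdriver and the spare shell on the bench where they lie.

Things in the scene. Friction and masses are not known exactly. Their poses are not given: they have to be found in the camera images.
- jig: aluminium jig base fixed to the bench, 150 mm (its x) by 240 mm (its y) by 18 mm high; origin at the centre of its underside, on the bench, z up. Four pads carry the plate with its underside 24 mm above the bench. Two fixed steel locating pins of 9 mm diameter at y = -77 and +77 mm, x = 0 of the jig, end 66 mm above the bench (42 mm above the plate's underside when seated). The jig may stand left or right of the tray
- latch (a joint): angle of the steel latch arm about its upright pivot, rad: 0 to 0.25 at the start (nose lies over the plate's edge, 2 mm above the plate's top), grows anticlockwise seen from above, stop at 1.6 (arm along the plate's side, plate free). It stays where it is left; some 2 N at the knob turn it
- latch_pivot (a point): point on the latch's pivot axis, fixed to the jig at x = -68, y = -60, z = 42 mm of the jig
- latch_knob (a point): mid-height of the red round knob that stands up on the tail of the latch, 16 mm diameter and 30 mm high (from 8 mm above the arm's underside up to 80 mm above the bench), 32 mm from the pivot axis; the point is 65 mm above the bench. At joint value q it lies from the pivot in the direction of the jig's -x axis turned by q about z (towards the jig's -y as the latch opens)
- plate: blue plastic nest plate, 100 mm (its x) by 180 mm (its y) by 16 mm thick, loose, about 0.42 kg, with two through holes 11 mm wide at y = -77 and +77 mm; origin at the centre of its underside, z up. White rims 7 mm high form two pockets centred at y = -46 and +46 mm, each holding a shell
- plate_grip (a point): grip point on the plate's black handle, an upright block at the plate's centre, 16 mm wide (plate's x) by 44 mm long (plate's y), from the plate's top (16 mm over its underside) to 63 mm over its underside; the point is 47 mm over the underside, axes as the plate's. Pinch it across its 16 mm
- shell_grey: dark grey half-round moulded shell, 54 mm (its x) by 31 mm (its y) by 28 mm high, about 50 g, loose, origin at the centre of its underside; in one of the plate's two pockets, its underside 16 mm above the plate's
- shell_orange: orange half-round moulded shell, 54 mm (its x) by 31 mm (its y) by 28 mm high, about 50 g, loose, origin at the centre of its underside; in the plate's other pocket
- tray: shallow tray fixed to the bench, black rubber floor, yellow rim; inside 124 mm (its x) by 204 mm (its y), floor 4 mm and rim 14 mm above the bench; origin at the centre of its underside, on the bench. The plate goes in with its y along the tray's y, either way round
- screwdriver: black-handled screwdriver, 160 mm long, lying loose beyond the jig; not to be disturbed
- spare_shell: spare dark grey half-round moulded shell, 54 mm (its x) by 31 mm (its y) by 28 mm high, about 50 g, loose, origin at the centre of its underside, lying on the bench beyond the tray; not to be disturbed
Mind the look-alikes: they are no part of the job. Leave any pink or turquoise look-alike of the shell_grey alone. Leave any orange or purple look-alike of the plate alone.

How it is judged:
By the outcome, as a careful person would: the job done as asked, in the order asked, and still so for the second after the job is handed in, with the robot touching nothing.
It also fails if it takes over 58 s, if anything falls off the work surface, if the arm or the gripper's body presses on something with over 40 N, if the wrist force passes 120 N, or if a joint passes its speed limit or range.

## Working session

There is one attempt and no reset: what is moved stays moved. The work goes in short steps, Python scripts to look and compute and a tool call to move; the robot and the scene stay as the last step left them, time stands still between calls to the robot, and variables do not carry over. Pictures are saved under pics/ and viewed, and the job is handed in when it is done.

Besides the shell and the picture viewer there is one more tool, called after "Emit:" by a JSON object that holds its "fn" and its "kwargs", one argument or row to a line. jog_arm: Moves the arm, as the interface text tells. Its arguments: {"type":"object","properties":{"increments":{"type":"array"},"squeeze":{"type":"number"}},"required":["increments"]}

```bash
ls; mkdir -p pics; cat > h.py <<'E'
import numpy as np, cv2
from bench import robot
def cal(c):
    k=robot.calibration(c); K=np.array(k["intrinsics"]);R=cv2.Rodrigues(np.array(k["rvec"],float))[0];t=np.array(k["tvec"],float).ravel()
    return K,R,t
def proj(P,c):
    K,R,t=cal(c); p=(K@(R@np.atleast_2d(P).T+t[:,None])).T
    return p[:,:2]/p[:,2:]
def cloud(depth,KRt):
    K,R,t=KRt; h,w=depth.shape
    u,v=np.meshgrid(np.arange(w),np.arange(h))
    x=np.stack([(u-K[0,2])/K[0,0]*depth,(v-K[1,2])/K[1,1]*depth,depth],-1)
    W=(x-t)@R
    W[depth<=0]=np.nan
    return W
E
python3 - <<'E'
from h import *
print(robot.observe())
for c in ["scene","top"]:
    k=cal(c); im,d=robot.capture(c); cv2.imwrite(f"pics/{c}0.png",im[:,:,::-1]); np.savez(f"{c}0.npz",im=im,d=d,K=k[0],R=k[1],t=k[2])
    print(c,-k[1].T@k[2])
    for n in ["jig","latch","plate","plate_grip","latch_knob","tray","shell_grey","shell_orange","screwdriver","spare_shell"]:
        for r in robot.recognise(c,n)[:4]: print(n,np.round(r["at"]),round(r["score"],2),proj(r["at"],c).round())
E
```

```text
pics
{'time': 0.0, 'joint_pos': array([-1.25012032,  0.47781277,  0.02232525,  1.5564817 , -0.01149264,
        1.10931245, -0.08308356]), 'joint_vel': array([-0.00040907,  0.00040735,  0.00088177,  0.00084431,  0.00065848,
       -0.00010568, -0.00068901]), 'effort': array([-1.14329964e-04, -5.96451437e+01,  1.60828527e+00, -2.81200397e+01,
        1.25335524e-02,  9.45376523e-03,  1.71350422e-05]), 'position': array([280.40680787, 613.37728485, 255.30414292]), 'tcp_rot': array([ 2.12723062e-01,  9.77112076e-01, -9.33965437e-04, -1.31078398e-04]), 'wrist_force': array([ 0.5374953 , -0.22434741,  0.0927298 ]), 'moment': array([-0.03290575,  0.03552023, -0.0080886 ]), 'opening': 85.51745665924946}
scene [813.973954  525.5672192 727.5539525]
jig [598. 257.  21.] 0.84 [[331. 293.]]
jig [ 573. -189.    1.] 0.73 [[242. 173.]]
latch [490. 174.  53.] 0.6 [[346. 233.]]
latch [ 681. -164.   19.] 0.5 [[209. 191.]]
plate [277. 294.  18.] 0.92 [[447. 230.]]
plate [584. 226.  42.] 0.63 [[327. 273.]]
plate [ 291. -202.   14.] 0.62 [[320. 128.]]
plate_grip [279. 296.  16.] 0.92 [[447. 232.]]
plate_
[... 593 characters left out ...]
[263. 181.]]
latch [490. 163.  48.] 0.52 [[272. 202.]]
latch [566. 169.  67.] 0.46 [[270. 173.]]
plate [ 288. -212.   18.] 0.93 [[405. 276.]]
plate [260. 286.  14.] 0.77 [[228. 284.]]
plate [569. 208.  38.] 0.62 [[257. 174.]]
plate_grip [565. 207.  40.] 0.95 [[257. 175.]]
plate_grip [261. 282.  12.] 0.85 [[229. 283.]]
plate_grip [ 286. -211.   15.] 0.58 [[404. 277.]]
latch_knob [492. 163.  52.] 0.46 [[272. 201.]]
tray [ 564. -200.   -0.] 0.72 [[399. 180.]]
shell_grey [575. 253.  65.] 0.68 [[239. 170.]]
shell_grey [590. 406.  30.] 0.51 [[188. 165.]]
shell_orange [562. 168.  65.] 0.51 [[271. 175.]]
screwdriver [678. 161.  23.] 0.5 [[276. 137.]]
spare_shell [ 668. -167.   26.] 0.6 [[390. 142.]]
```

View pics/scene0.png

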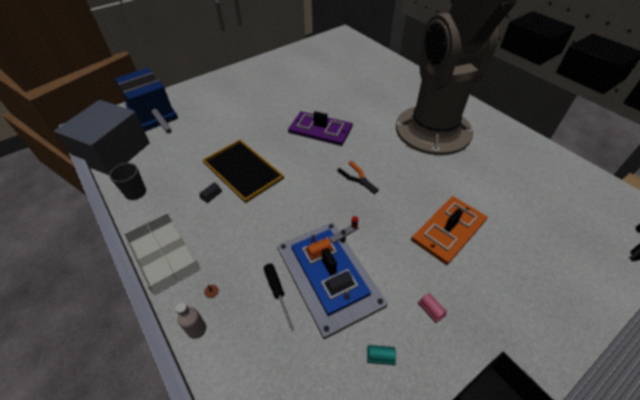

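View pics/top0.png

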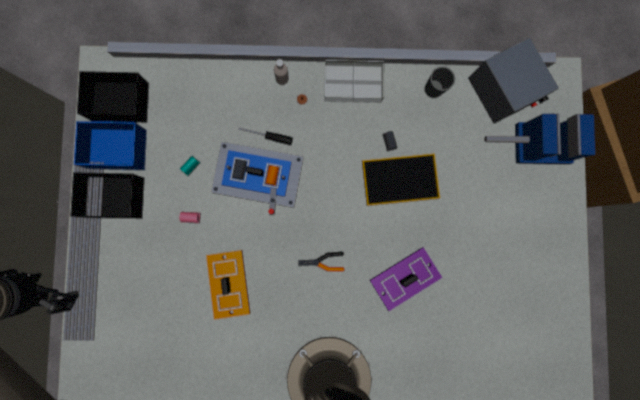

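```bash
cat >> h.py <<'E'
def onplane(uv,z,KRt):
    K,R,t=KRt; uv=np.atleast_2d(uv).astype(float)
    d=(np.linalg.inv(K)@np.c_[uv,np.ones(len(uv))].T).T@R
    o=-R.T@t
    return o+d*((z-o[2])/d[:,2])[:,None]
def rect(mask,z,KRt):
    cs,_=cv2.findContours(mask.astype(np.uint8),cv2.RETR_EXTERNAL,cv2.CHAIN_APPROX_NONE)
    c=max(cs,key=cv2.contourArea)[:,0]
    W=onplane(c,z,KRt)[:,:2].astype(np.float32)
    r=cv2.minAreaRect(W); return r,cv2.boxPoints(r)
E
python3 - <<'E'
from h import *
for c in ["top","scene"]:
    f=np.load(c+"0.npz"); im=f["im"];k=(f["K"],f["R"],f["t"]); W=cloud(f["d"],k)
    hsv=cv2.cvtColor(im,cv2.COLOR_RGB2HSV); H,S,V=[hsv[...,i].astype(int) for i in range(3)]
    near=lambda x,y,r:(np.hypot(W[...,0]-x,W[...,1]-y)<r)
    J=near(570,210,170)
    blue=(H>100)&(H<125)&(S>120)&J
    print(c,"blue",rect(blue,40,k)[0], np.nanmedian(W[blue],0).round(1))
    red=((H<5)|(H>172))&(S>120)&near(490,165,40)
    ys,xs=np.nonzero(red); print("red",len(xs),xs.mean(),ys.mean(),np.nanmedian(W[red],0).round(1), np.nanmax(W[red],0))
    T=near(570,-195,170)
    yel=(H>15)&(H<35)&(S>100)&T
    print("tray",rect(yel,14,k)[0], np.nanmedian(W[yel],0).round(1))
    hi=J&(W[...,2]>9)&(W[...,2]<30)
    hi=cv2.morphologyEx((J&(W[...,2]>9)).astype(np.uint8),cv2.MORPH_OPEN,np.ones((5,5)))
    print("jig",rect(hi,18,k)[0])
    blk=J&(V<45)&(W[...,2]>70); print("handle",blk.sum(),rect(blk,87,k)[0] if blk.sum()>4 else 0)
    m=cv2.resize(im[110:240,190:330] if c=="top" else im[200:350,240:420],None,fx=4,fy=4,interpolation=cv2.INTER_CUBIC)
    cv2.imwrite(f"pics/crop_{c}.png",m[:,:,::-1])
E
```

```text
top blue ((570.91162109375, 211.47457885742188), (179.3616485595703, 99.70541381835938), 80.63611602783203) [566.1 212.8  39. ]
red 21 271.0 211.0 [462.3 163.6  79.1] [467.79671352 169.06802012  83.4954693 ]
tray ((565.0424194335938, -200.5616455078125), (131.5092315673828, 212.5975341796875), 6.671686172485352) [ 564.4 -196.4    7.7]
jig ((554.9711303710938, 213.42974853515625), (239.33323669433594, 180.24420166015625), 80.67318725585938)
handle 91 ((568.0795288085938, 210.65899658203125), (45.121395111083984, 14.781394004821777), 79.637451171875)
scene blue ((572.720458984375, 216.60182189941406), (181.62525939941406, 100.92919158935547), 80.67525482177734) [584.8 227.3  38.3]
red 49 354.38775510204084 221.22448979591837 [465.9 171.6  77.1] [470.57821795 175.8417561   80.02533727]
tray ((567.493896484375, -192.09393310546875), (133.7898406982422, 217.00486755371094), 6.7857255935668945) [ 573.2 -180.2    7.3]
jig ((544.2099609375, 222.00051879882812), (240.83822631835938, 210.59523010253906), 80.63338470458984)
handle 180 ((576.0745239257812, 219.90281677246094), (48.20752716064453, 19.04816246032715), 79.81090545654297)
```

View pics/crop_top.png

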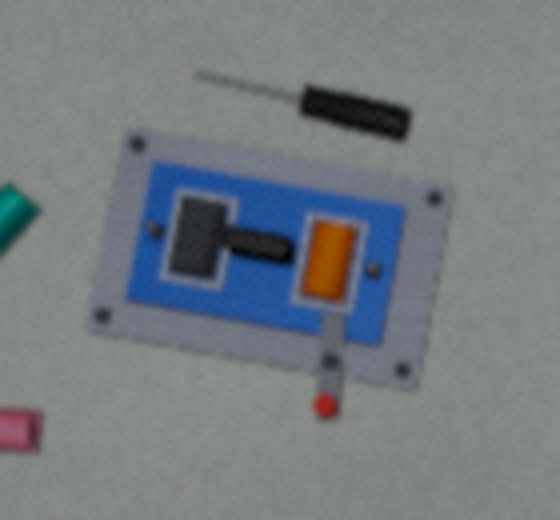

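View pics/crop_scene.png

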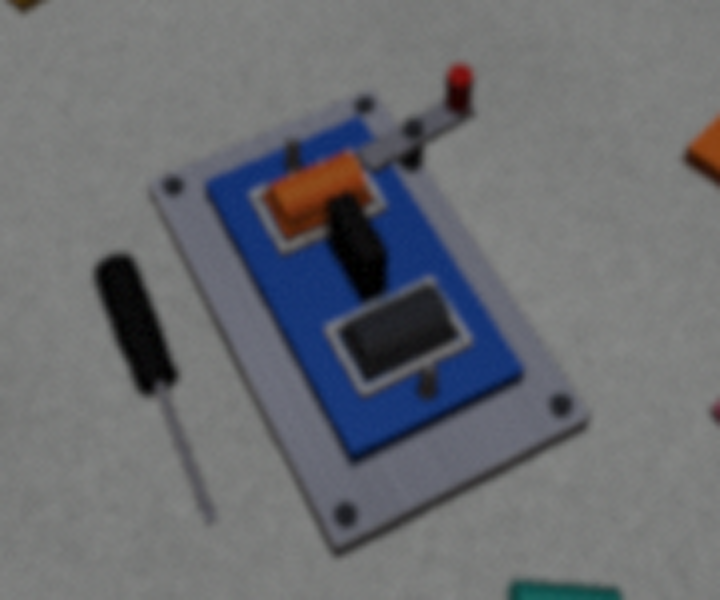

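```bash
cat >> h.py <<'E'
from scipy.spatial.transform import Rotation as Rt
def psi_now(s=None):
    s=s or robot.observe(); R=Rt.from_quat(s["tcp_rot"]).as_matrix(); return np.degrees(np.arctan2(R[1,1],R[0,1]))
def plan(wps,start=None,op=1):
    """wps: list of (x,y,z,psi_deg,nrows,opening); prints rows in cm/rad"""
    s=robot.observe(); p=np.array(s["position"]);ps=psi_now(s)
    if start is not None: p=np.array(start[:3],float);ps=start[3]
    rows=[]
    for x,y,z,q,n,o in wps:
        g=np.array([x,y,z],float); p0=p.copy();q0=ps
        for i in range(1,n+1):
            w=p0+(g-p0)*i/n; d=w-p; a=np.radians(ps)
            tx=np.array([-np.sin(a),np.cos(a),0]);ty=np.array([np.cos(a),np.sin(a),0])
            r=[o,round(d@tx/10,2),round(d@ty/10,2),round(-d[2]/10,2),round(-np.radians((q-q0)/n),3)]
            rows.append(r); p=p+(tx*r[1]+ty*r[2])*10-np.array([0,0,r[3]*10]); ps=ps-np.degrees(r[4])
    print(str(rows).replace(" ","")); print("end",p.round(1),round(ps,2))
E
python3 - <<'E'
from h import *
K,R,t=cal("wrist"); s=robot.observe(); c=-R.T@t
print(K,c,R[2]); Rw=Rt.from_quat(s["tcp_rot"]).as_matrix()
print("cam in tool",Rw.T@(c-s["position"]),"axis in tool",Rw.T@R[2], "camx in tool",Rw.T@R[0])
print(psi_now())
plan([(510,190,330,-9.4,12,1)])
E
```

```text
[[290.52121489   0.         317.914442  ]
 [  0.         290.52121489 198.86454943]
 [  0.           0.           1.        ]] [207.7829373  646.79394906 374.17036173] [ 0.28275571 -0.12936629 -0.9504281 ]
cam in tool [  79.94032107   -0.3920472  -117.87068285] axis in tool [-3.10971271e-01 -1.19473465e-04  9.50419305e-01] camx in tool [-7.06901064e-04  9.99999745e-01 -1.05587594e-04]
65.43077560246614
[[1,np.float64(-3.21),np.float64(-2.42),np.float64(-0.61),np.float64(0.109)],[1,np.float64(-3.45),np.float64(-2.05),np.float64(-0.62),np.float64(0.109)],[1,np.float64(-3.65),np.float64(-1.67),np.float64(-0.61),np.float64(0.109)],[1,np.float64(-3.82),np.float64(-1.26),np.float64(-0.62),np.float64(0.109)],[1,np.float64(-3.92),np.float64(-0.84),np.float64(-0.61),np.float64(0.109)],[1,np.float64(-4.0),np.float64(-0.4),np.float64(-0.62),np.float64(0.109)],[1,np.float64(-4.02),np.float64(0.03),np.float64(-0.61),np.float64(0.109)],[1,np.float64(-3.99),np.float64(0.47),np.float64(-0.61),np.float64(0.109)],[1,np.float64(-3.91),np.float64(0.9),np.float64(-0.62),np.float64(0.109)],[1,np.float64(-3.79),np.float64(1.32),np.float64(-0.61),np.float64(0.109)],[1,np.float64(-3.63),np.float64(1.72),np.float64(-0.62),np.float64(0.109)],[1,np.float64(-3.42),np.float64(2.11),np.float64(-0.61),np.float64(0.109)]]
end [510. 190. 330.] -9.51
```

```bash
sed -i 's/round(d@tx\/10,2),round(d@ty\/10,2),round(-d\[2\]\/10,2),round(-np.radians((q-q0)\/n),3)/*[float(round(v,2)) for v in (d@tx\/10,d@ty\/10,-d[2]\/10)],float(round(-np.radians((q-q0)\/n),3))/' h.py
python3 - <<'E'
from h import *
plan([(510,180,210,-9.4,12,1)])
E
```

```text
[[1,-3.24,-2.49,0.39,0.109],[1,-3.5,-2.13,0.38,0.109],[1,-3.7,-1.73,0.39,0.109],[1,-3.87,-1.32,0.38,0.109],[1,-3.99,-0.9,0.39,0.109],[1,-4.07,-0.45,0.38,0.109],[1,-4.09,-0.01,0.39,0.109],[1,-4.06,0.44,0.39,0.109],[1,-4.0,0.88,0.38,0.109],[1,-3.87,1.31,0.39,0.109],[1,-3.71,1.72,0.38,0.109],[1,-3.51,2.11,0.39,0.109]]
end [510. 180. 210.] -9.51
```

Emit:
{"fn": "jog_arm", "kwargs": {
  "increments": [
    [1,-3.2,-2.5,0.4,0.109],
    [1,-3.5,-2.1,0.4,0.109],
    [1,-3.7,-1.7,0.4,0.109],
    [1,-3.9,-1.3,0.4,0.109],
    [1,-4.0,-0.9,0.4,0.109],
    [1,-4.1,-0.5,0.4,0.109],
    [1,-4.1,0,0.4,0.109],
    [1,-4.1,0.4,0.4,0.109],
    [1,-4.0,0.9,0.4,0.109],
    [1,-3.9,1.3,0.4,0.109],
    [1,-3.7,1.7,0.4,0.109],
    [1,-3.5,2.1,0.4,0.109]
  ],
  "squeeze": 30
}}

```text
time: 2.6
position: [510.4, 178.2, 208.4]
tcp_rot: [0.764, 0.645, 0.0, -0.0]
wrist_force: [-0.2, -0.3, 0.3]
opening: 85.4
```

```bash
python3 - <<'E'
from h import *
s=robot.observe(); print(s["position"],psi_now(s),s["joint_pos"].round(2))
k=cal("wrist"); im,d=robot.capture("wrist"); cv2.imwrite("pics/w1.png",im[:,:,::-1]); np.savez("w1.npz",im=im,d=d,K=k[0],R=k[1],t=k[2])
W=cloud(d,k)
hsv=cv2.cvtColor(im,cv2.COLOR_RGB2HSV); H,S,V=[hsv[...,i].astype(int) for i in range(3)]
near=lambda x,y,r:(np.hypot(W[...,0]-x,W[...,1]-y)<r)
blue=(H>100)&(H<125)&(S>120)&near(572,213,120)
print("blue",rect(blue,40,k)[0],np.nanmedian(W[blue],0))
red=((H<5)|(H>172))&(S>120)&near(480,165,60)
top=red&(W[...,2]>76)
print("red",red.sum(),np.nanmedian(W[red],0),"top",top.sum(),np.nanmean(W[top],0), rect(top,80,k)[0] if top.sum() else 0)
E
```

```text
[510.4249826  178.17942747 208.44631976] -9.703772002793043 [-0.8   0.33  0.43  1.95 -0.17  0.9  -0.45]
blue ((571.968994140625, 212.8828582763672), (180.14633178710938, 100.02883911132812), 80.56678771972656) [569.53850067 229.4221193   40.20271093]
red 223 [463.72644526 166.79796489  79.8664221 ] top 201 [463.46345682 167.06431134  81.70403174] ((463.4397888183594, 166.58261108398438), (13.713608741760254, 13.90889835357666), 80.22862243652344)
```

View pics/w1.png

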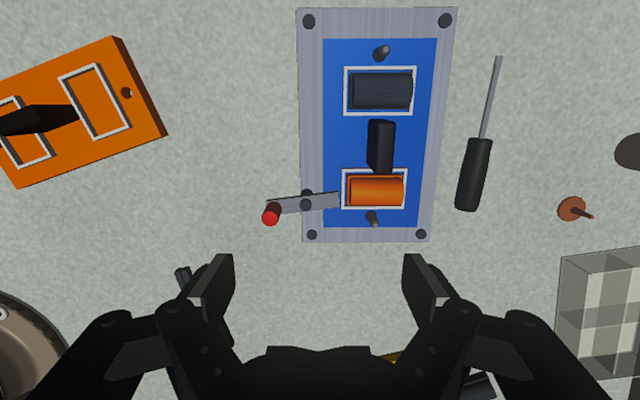

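```bash
python3 - <<'E'
from h import *
f=np.load("w1.npz"); W=cloud(f["d"],(f["K"],f["R"],f["t"]))
m=np.hypot(W[...,0]-495.1,W[...,1]-164.8)<6; print("pivot z",np.nanpercentile(W[m][:,2],[5,50,95]))
plan([(463.4,166.6,115,-9.43,4,.36),(463.4,166.6,78,-9.43,2,.36)])
E
```

```text
pivot z [51.05029224 55.01788078 56.29756822]
[[0.36,-0.35,-1.19,2.33,-0.004],[0.36,-0.35,-1.19,2.34,-0.004],[0.36,-0.34,-1.19,2.33,-0.004],[0.36,-0.34,-1.19,2.33,-0.004],[0.36,-0.0,0.0,1.85,-0.0],[0.36,-0.0,0.0,1.85,-0.0]]
end [463.4 166.6  78. ] -9.43
```

Emit:
{"fn": "jog_arm", "kwargs": {
  "increments": [
    [0.36,-0.35,-1.2,2.3,-0.004],
    [0.36,-0.35,-1.2,2.3,-0.004],
    [0.36,-0.35,-1.2,2.3,-0.004],
    [0.36,-0.35,-1.2,2.4,-0.004],
    [0.36,0,0,0,0]
  ],
  "squeeze": 20
}}

```text
time: 3.28
position: [458.5, 172.7, 114.2]
tcp_rot: [0.758, 0.652, -0.002, -0.0]
wrist_force: [-0.3, 0.1, -0.5]
opening: 30.9
```

```bash
python3 - <<'E'
from h import *
s=robot.observe(); print(s["position"],psi_now(s),s["joint_vel"].round(3),s["joint_pos"].round(3))
k=cal("wrist"); im,d=robot.capture("wrist"); cv2.imwrite("pics/w2.png",im[:,:,::-1])
s=robot.observe(); print(s["position"],psi_now(s),s["joint_vel"].round(3))
plan([(463.4,166.6,114,-9.43,1,.36)])
W=cloud(d,k)
hsv=cv2.cvtColor(im,cv2.COLOR_RGB2HSV); H,S,V=[hsv[...,i].astype(int) for i in range(3)]
red=((H<5)|(H>172))&(S>120)&(np.hypot(W[...,0]-464,W[...,1]-166)<40)
top=red&(W[...,2]>76)
print("red",np.nanmean(W[top],0), rect(top,80,k)[0])
E
```

```text
[458.4825172  172.67360858 114.19453923] -8.55460814860976 [-0.001 -0.023  0.02  -0.057  0.01   0.019 -0.008] [-0.792  0.396  0.372  2.13  -0.231  0.657 -0.411]
[460.05894323 173.11994487 115.3247775 ] -8.575886711143205 [-0.001 -0.015  0.013 -0.037  0.001  0.001 -0.002]
[[0.36,-0.59,0.43,0.13,0.015]]
end [463.4 166.6 114. ] -9.44
red [462.4332448  167.39283051  82.18919866] ((463.13494873046875, 167.05340576171875), (15.177515029907227, 14.13797378540039), 81.49279022216797)
```

View pics/w2.png

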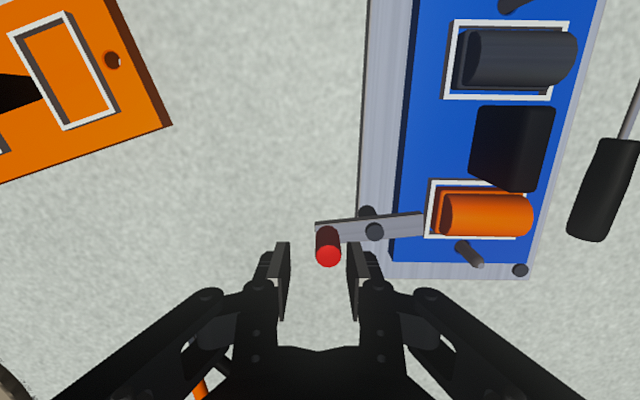

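Emit:
{"fn": "jog_arm", "kwargs": {
  "increments": [
    [0.36,0,0,0,0],
    [0.36,0,0,0,0]
  ]
}}

```text
time: 3.58
position: [461.3, 173.4, 116.2]
tcp_rot: [0.758, 0.652, 0.001, 0.0]
wrist_force: [0.5, -0.5, 0.4]
opening: 30.7
```

```bash
python3 - <<'E'
from h import *
plan([(463.3,166.8,108,-9.43,2,.36),(463.3,166.8,82,-9.43,3,.36)])
E
```

```text
[[0.36,-0.31,0.15,0.41,0.007],[0.36,-0.32,0.15,0.41,0.007],[0.36,0.0,-0.0,0.87,0.0],[0.36,0.0,-0.0,0.87,0.0],[0.36,0.0,-0.0,0.86,0.0]]
end [463.3 166.8  82. ] -9.41
```

Emit:
{"fn": "jog_arm", "kwargs": {
  "increments": [
    [0.36,-0.3,0.15,0.4,0.007],
    [0.36,-0.3,0.15,0.4,0.007],
    [0.36,0,0,0.9,0],
    [0.36,0,0,0.9,0],
    [0.36,0,0,0.9,0],
    [0.36,0,0,0,0],
    [0.36,0,0,0,0]
  ]
}}

```text
time: 4.45
position: [462.4, 166.7, 80.3]
tcp_rot: [0.763, 0.647, -0.0, 0.0]
wrist_force: [-0.3, 0.5, -0.4]
opening: 30.8
```

Emit:
{"fn": "jog_arm", "kwargs": {
  "increments": [
    [0.1,0,0,0,0],
    [0.1,0,0,0,0],
    [0.1,0,0,0,0],
    [0.1,0,0,0,0]
  ]
}}

```text
time: 4.95
position: [463.4, 166.8, 80.7]
tcp_rot: [0.763, 0.647, 0.001, 0.001]
wrist_force: [5.2, -0.2, -1.3]
opening: 15.1
```

```bash
python3 - <<'E'
from h import *
s=robot.observe(); print(s["position"],s["wrist_force"],s["opening"])
piv=np.array([495.1,164.8]); z=s["position"][2]
p=np.array(s["position"][:2]); v=p-piv; q0=np.arctan2(v[1],v[0])%(2*np.pi)-np.radians(170.57); r=np.hypot(*v); print(q0,r)
wp=[]
for q in np.linspace(q0,1.57,11)[1:]:
    a=np.radians(170.57)+q; wp.append((piv[0]+32*np.cos(a),piv[1]+32*np.sin(a),z,-9.43,1,.1))
plan(wp)
E
```

```text
[463.35843323 166.79484985  80.70991508] [ 5.16981759 -0.17965327 -1.29598318] 15.100945325104874
0.10182048516387443 31.804189765371536
[[0.1,-0.46,0.06,-0.0,0.0],[0.1,-0.45,0.15,-0.0,0.0],[0.1,-0.42,0.21,-0.0,0.0],[0.1,-0.38,0.27,-0.0,0.0],[0.1,-0.34,0.33,-0.0,0.0],[0.1,-0.29,0.37,-0.0,0.0],[0.1,-0.23,0.41,-0.0,0.0],[0.1,-0.17,0.43,-0.0,0.0],[0.1,-0.1,0.46,-0.0,0.0],[0.1,-0.04,0.47,-0.0,0.0]]
end [489.8 133.2  80.7] -9.41
```

Gripped at 15 mm with the knob where predicted. I swing it in two halves.

Emit:
{"fn": "jog_arm", "kwargs": {
  "increments": [
    [0.1,-0.46,0.06,0,0],
    [0.1,-0.45,0.15,0,0],
    [0.1,-0.42,0.21,0,0],
    [0.1,-0.38,0.27,0,0],
    [0.1,-0.34,0.33,0,0],
    [0.1,0,0,0,0]
  ]
}}

```text
time: 5.7
position: [466.8, 146.0, 80.5]
tcp_rot: [0.762, 0.648, -0.001, -0.002]
wrist_force: [-5.4, 2.6, 10.3]
opening: 14.9
```

```bash
python3 - <<'E'
from h import *
s=robot.observe(); print(s["position"],s["wrist_force"],s["opening"])
piv=np.array([495.1,164.8]); z=s["position"][2]
p=np.array(s["position"][:2]); v=p-piv; q0=np.arctan2(v[1],v[0])%(2*np.pi)-np.radians(170.57); r=np.hypot(*v); print(q0,r)
wp=[]
for q in np.linspace(q0,1.57,7)[1:]:
    a=np.radians(170.57)+q; wp.append((piv[0]+32*np.cos(a),piv[1]+32*np.sin(a),z,-9.43,1,.1))
plan(wp)
E
```

```text
[466.7666377  146.03796229  80.51205564] [-5.42801655  2.64179505 10.27847664] 14.914162851048637
0.7494807422103413 33.982252399472955
[[0.1,-0.17,0.46,-0.0,0.003],[0.1,-0.25,0.36,-0.0,-0.0],[0.1,-0.2,0.39,-0.0,-0.0],[0.1,-0.15,0.41,-0.0,-0.0],[0.1,-0.09,0.43,-0.0,-0.0],[0.1,-0.03,0.43,-0.0,-0.0]]
end [489.8 133.2  80.5] -9.45
```

Emit:
{"fn": "jog_arm", "kwargs": {
  "increments": [
    [0.1,-0.2,0.46,0,0],
    [0.1,-0.25,0.36,0,0],
    [0.1,-0.2,0.39,0,0],
    [0.1,-0.15,0.41,0,0],
    [0.1,-0.09,0.43,0,0],
    [0.1,-0.03,0.4,0,0],
    [0.1,0,0,0,0],
    [0.1,0,0,0,0]
  ]
}}

```text
time: 6.7
position: [485.5, 128.1, 78.9]
tcp_rot: [0.763, 0.647, -0.006, -0.002]
wrist_force: [-10.6, -9.9, 8.4]
opening: 14.9
```

Emit:
{"fn": "jog_arm", "kwargs": {
  "increments": [
    [0.1,0.2,0.3,0,0],
    [0.1,0.2,0.3,0,0],
    [0.1,0,0,0,0],
    [0.1,0,0,0,0]
  ]
}}

```text
time: 7.2
position: [490.9, 128.5, 78.8]
tcp_rot: [0.764, 0.646, -0.008, -0.002]
wrist_force: [-14.3, -16.1, 15.6]
opening: 15.2
```

Emit:
{"fn": "jog_arm", "kwargs": {
  "increments": [
    [0.36,0,0,0,0],
    [0.36,0,0,0,0],
    [0.36,0,0,0,0]
  ]
}}

```text
time: 7.58
position: [498.3, 135.4, 80.4]
tcp_rot: [0.762, 0.647, 0.0, -0.0]
wrist_force: [-0.2, 0.0, 0.4]
opening: 30.7
```

```bash
python3 - <<'E'
from h import *
s=robot.observe(); print(s["position"],psi_now(s),s["wrist_force"],s["opening"])
k=cal("wrist"); im,d=robot.capture("wrist"); cv2.imwrite("pics/w3.png",im[:,:,::-1])
W=cloud(d,k)
hsv=cv2.cvtColor(im,cv2.COLOR_RGB2HSV); H,S,V=[hsv[...,i].astype(int) for i in range(3)]
red=((H<5)|(H>172))&(S>120)&(np.hypot(W[...,0]-484,W[...,1]-136)<50)
top=red&(W[...,2]>76)
r=rect(top,80,k)[0] if top.sum()>4 else 0; print("red",np.nanmean(W[top],0), r)
E
```

```text
[498.33424379 135.39131978  80.38422693] -9.347142902746908 [-0.21561714  0.02433441  0.36516301] 30.749440236894852
red [491.00256322 134.97577585  80.24139936] ((490.9646911621094, 135.31471252441406), (17.577627182006836, 14.746349334716797), 80.58440399169922)
```

View pics/w3.png

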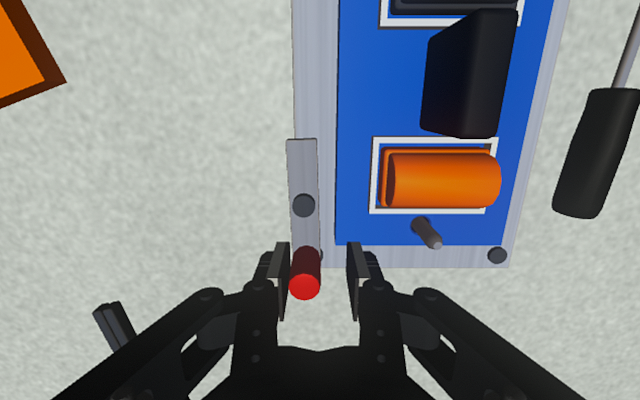

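```bash
python3 - <<'E'
from h import *
plan([(491,135.4,80.4,-9.43,1,.36),(491,135.4,145,-9.43,4,.36),(572,212.9,145,-9.43,7,.55)])
E
```

```text
[[0.36,-0.11,-0.73,-0.0,0.001],[0.36,0.0,0.0,-1.62,0.0],[0.36,0.0,0.0,-1.61,0.0],[0.36,0.0,0.0,-1.62,0.0],[0.36,0.0,0.0,-1.61,0.0],[0.55,1.28,0.96,-0.0,0.0],[0.55,1.28,0.96,-0.0,0.0],[0.55,1.29,0.96,-0.0,0.0],[0.55,1.28,0.96,-0.0,0.0],[0.55,1.28,0.96,-0.0,0.0],[0.55,1.28,0.96,-0.0,0.0],[0.55,1.28,0.97,-0.0,0.0]]
end [572.  212.8 145. ] -9.41
```

Emit:
{"fn": "jog_arm", "kwargs": {
  "increments": [
    [0.36,-0.1,-0.7,0,0],
    [0.36,0,0,-1.6,0],
    [0.36,0,0,-1.6,0],
    [0.36,0,0,-1.6,0],
    [0.36,0,0,-1.6,0],
    [0.55,1.28,0.96,0,0],
    [0.55,1.28,0.96,0,0],
    [0.55,1.28,0.96,0,0],
    [0.55,1.28,0.96,0,0],
    [0.55,1.28,0.96,0,0],
    [0.55,1.28,0.96,0,0],
    [0.55,1.28,0.96,0,0]
  ]
}}

```text
time: 9.12
position: [572.8, 213.0, 144.2]
tcp_rot: [0.763, 0.647, -0.0, -0.0]
wrist_force: [0.5, -1.1, -0.2]
opening: 46.9
```

Emit:
{"fn": "jog_arm", "kwargs": {
  "increments": [
    [0.55,0,0,0,0],
    [0.55,0,0,0,0]
  ]
}}

```text
time: 9.38
position: [571.7, 211.7, 144.1]
tcp_rot: [0.763, 0.647, -0.0, 0.0]
wrist_force: [-0.8, 0.5, -1.0]
opening: 47.1
```

```bash
python3 - <<'E'
from h import *
s=robot.observe(); print(s["position"],psi_now(s),s["wrist_force"],s["opening"],s["joint_pos"].round(2))
k=cal("wrist"); im,d=robot.capture("wrist"); cv2.imwrite("pics/w4.png",im[:,:,::-1]); np.savez("w4.npz",im=im,d=d,K=k[0],R=k[1],t=k[2])
W=cloud(d,k)
near=(np.hypot(W[...,0]-572,W[...,1]-213)<40)
top=near&(W[...,2]>84)&(W[...,2]<92)
print("handle top",top.sum(),np.nanmean(W[top],0), rect(top,87,k)[0])
hsv=cv2.cvtColor(im,cv2.COLOR_RGB2HSV); H,S,V=[hsv[...,i].astype(int) for i in range(3)]
red=((H<5)|(H>172))&(S>120)&(np.hypot(W[...,0]-490,W[...,1]-134)<40)
print("red",red.sum())
k=cal("top"); im,d=robot.capture("top"); cv2.imwrite("pics/t2.png",cv2.resize(im[110:240,190:330],None,fx=4,fy=4)[:,:,::-1])
E
```

```text
[571.74974017 211.69167205 144.12079193] -9.422546014957582 [-0.81090445  0.4533201  -1.00234368] 47.05729958320561 [-0.74  0.52  0.38  1.83 -0.25  0.84 -0.4 ]
handle top 1434 [571.90160702 215.23567359  86.81525979] ((571.8677368164062, 214.83740234375), (43.39618682861328, 15.54018783569336), 79.80862426757812)
red 0
```

View pics/w4.png

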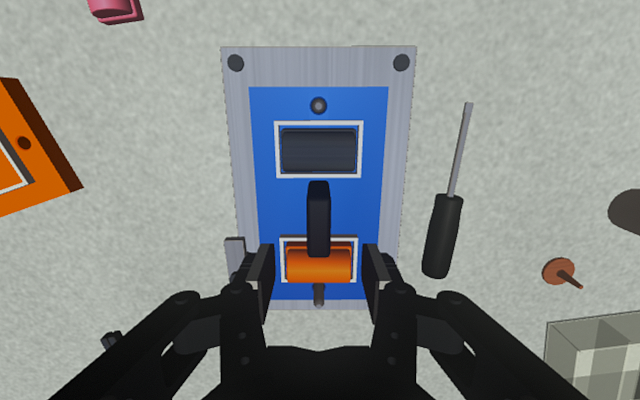

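```bash
python3 - <<'E'
from h import *
plan([(571.9,213.3,77,-9.43,6,.55)])
E
```

```text
[[0.55,0.03,-0.0,1.12,-0.0],[0.55,0.03,-0.0,1.12,-0.0],[0.55,0.03,-0.0,1.12,-0.0],[0.55,0.03,-0.0,1.12,-0.0],[0.55,0.02,-0.0,1.13,-0.0],[0.55,0.03,-0.01,1.12,-0.0]]
end [571.9 213.3  77. ] -9.43
```

Emit:
{"fn": "jog_arm", "kwargs": {
  "increments": [
    [0.55,0.03,0,1.1,0],
    [0.55,0.03,0,1.1,0],
    [0.55,0.03,0,1.1,0],
    [0.55,0.03,0,1.1,0],
    [0.55,0.03,0,1.1,0],
    [0.55,0.03,0,1.1,0],
    [0.55,0,0,0,0],
    [0.55,0,0,0,0]
  ],
  "squeeze": 60
}}

```text
time: 10.48
position: [572.6, 214.0, 78.5]
tcp_rot: [0.763, 0.647, 0.0, 0.0]
wrist_force: [0.2, 0.5, 0.9]
opening: 47.2
```

Emit:
{"fn": "jog_arm", "kwargs": {
  "increments": [
    [0.1,0,0,0,0],
    [0.1,0,0,0,0],
    [0.1,0,0,0,0],
    [0.1,0,0,0,0],
    [0.1,0,0,0,0]
  ]
}}

```text
time: 11.1
position: [572.6, 214.2, 78.8]
tcp_rot: [0.763, 0.647, 0.0, -0.0]
wrist_force: [-1.2, -0.1, 5.1]
opening: 15.2
```

```bash
python3 - <<'E'
from h import *
s=robot.observe(); print(s["position"],psi_now(s),s["wrist_force"],s["moment"],s["opening"])
E
```

```text
[572.60980486 214.15460438  78.84145357] -9.399017523936902 [-1.23730438 -0.05606711  5.05533382] [-0.04059452  0.22104563  0.0040212 ] 15.162635473523876
```

Emit:
{"fn": "jog_arm", "kwargs": {
  "increments": [
    [0.1,0,0,-0.5,0],
    [0.1,0,0,-0.5,0],
    [0.1,0,0,-0.5,0],
    [0.1,0,0,0,0]
  ]
}}

```text
time: 11.6
position: [572.5, 214.1, 93.6]
tcp_rot: [0.763, 0.647, 0.0, 0.0]
wrist_force: [-0.0, 1.0, -4.7]
opening: 14.8
```

```bash
python3 - <<'E'
from h import *
s=robot.observe(); print(s["position"],psi_now(s),s["wrist_force"],s["moment"],s["tcp_rot"])
im,d=robot.capture("wrist"); cv2.imwrite("pics/w5.png",im[:,:,::-1])
E
```

```text
[572.51390446 214.0991034   93.64179614] -9.39709892315811 [-0.04806518  1.03726228 -4.72188719] [0.02771662 0.0055883  0.00672888] [7.62651904e-01 6.46809090e-01 2.65174417e-04 6.63597420e-05]
```

View pics/w5.png

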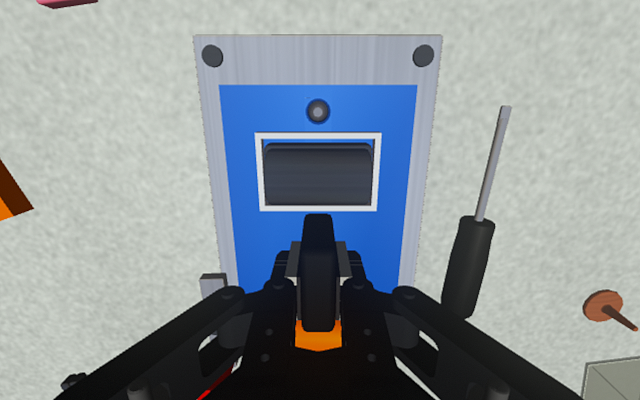

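Emit:
{"fn": "jog_arm", "kwargs": {
  "increments": [
    [0.1,0,0,-0.6,0],
    [0.1,0,0,-0.9,0],
    [0.1,0,0,-1,0],
    [0.1,0,0,-1,0],
    [0.1,0,0,-1,0],
    [0.1,0,0,-1,0],
    [0.1,0,0,-0.7,0],
    [0.1,0,0,-0.3,0],
    [0.1,0,0,0,0]
  ]
}}

```text
time: 12.78
position: [572.3, 214.0, 158.3]
tcp_rot: [0.763, 0.647, 0.0, -0.0]
wrist_force: [0.4, 0.3, -5.4]
opening: 15.5
```

```bash
python3 - <<'E'
from h import *
s=robot.observe(); print(s["position"],psi_now(s),s["wrist_force"],s["moment"],s["tcp_rot"])
im,d=robot.capture("scene"); cv2.imwrite("pics/s6.png",cv2.resize(im[150:370,200:480],None,fx=2.8,fy=2.7)[:,:,::-1])
x,y,z=s["position"]
plan([(570,200,z,-9.4,1,.1),(569,180,z,-9,1,.1),(567,-160,z,6,14,.1),(566.8,-185,z,6.7,1,.1),(566.8,-197.4,z,6.7,1,.1)])
E
```

```text
[572.32679432 214.04317109 158.33561748] -9.395227379738248 [ 0.36325204  0.32304437 -5.3767308 ] [-0.02455766 -0.02823916  0.01293531] [ 7.62641391e-01  6.46821543e-01  1.76618270e-05 -2.18692028e-05]
[[0.1,-1.42,0.01,-0.02,0.0],[0.1,-1.98,0.23,-0.0,-0.007],[0.1,-2.4,0.37,-0.0,-0.019],[0.1,-2.41,0.32,-0.0,-0.019],[0.1,-2.41,0.27,-0.0,-0.019],[0.1,-2.42,0.23,-0.0,-0.019],[0.1,-2.42,0.18,-0.0,-0.019],[0.1,-2.43,0.14,-0.0,-0.019],[0.1,-2.42,0.09,-0.0,-0.019],[0.1,-2.43,0.04,-0.0,-0.019],[0.1,-2.43,-0.0,-0.0,-0.019],[0.1,-2.43,-0.05,-0.0,-0.019],[0.1,-2.43,-0.09,-0.0,-0.019],[0.1,-2.42,-0.14,-0.0,-0.019],[0.1,-2.42,-0.19,-0.0,-0.019],[0.1,-2.42,-0.23,-0.0,-0.019],[0.1,-2.49,-0.3,-0.0,-0.008],[0.1,-1.23,-0.14,-0.0,0.0]]
end [ 566.8 -197.4  158.3] 6.7
```

View pics/s6.png

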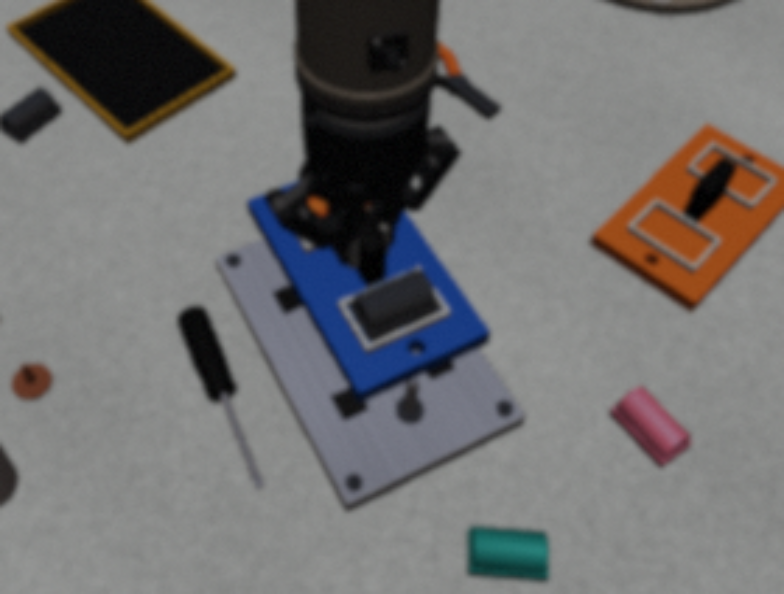

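The plate is level and clear of the pins, and both shells are seated. Next I carry it to the tray.

Emit:
{"fn": "jog_arm", "kwargs": {
  "increments": [
    [0.1,-0.7,0.05,0,0],
    [0.1,-1.3,0.1,0,-0.007],
    [0.1,-1.9,0.2,0,-0.01],
    [0.1,-2.4,0.37,0,-0.019],
    [0.1,-2.4,0.32,0,-0.019],
    [0.1,-2.4,0.27,0,-0.019],
    [0.1,-2.4,0.23,0,-0.019],
    [0.1,-2.4,0.18,0,-0.019],
    [0.1,-2.4,0.14,0,-0.019],
    [0.1,-2.4,0.09,0,-0.019]
  ]
}}

```text
time: 14.08
position: [569.9, 3.5, 158.4]
tcp_rot: [0.712, 0.702, -0.0, 0.0]
wrist_force: [-0.2, -0.2, -4.3]
opening: 15.1
```

```bash
python3 - <<'E'
from h import *
s=robot.observe(); print(s["position"],psi_now(s),s["wrist_force"],s["joint_vel"].round(2))
x,y,z=s["position"]
plan([(566.8,-197.4,159,6.7,11,.1)])
E
```

```text
[569.85493944   3.45007963 158.40384903] -0.8458316600194207 [-0.18361874 -0.20696155 -4.25370706] [ 0.34 -0.01 -0.01  0.01  0.01 -0.01  0.48]
[[0.1,-1.83,-0.0,-0.01,-0.012],[0.1,-1.82,-0.02,-0.0,-0.012],[0.1,-1.83,-0.05,-0.01,-0.012],[0.1,-1.82,-0.06,-0.0,-0.012],[0.1,-1.83,-0.09,-0.01,-0.012],[0.1,-1.82,-0.11,-0.0,-0.012],[0.1,-1.82,-0.14,-0.01,-0.012],[0.1,-1.82,-0.15,-0.0,-0.012],[0.1,-1.82,-0.18,-0.01,-0.012],[0.1,-1.81,-0.19,-0.0,-0.012],[0.1,-1.82,-0.22,-0.01,-0.012]]
end [ 566.8 -197.4  159. ] 6.72
```

Emit:
{"fn": "jog_arm", "kwargs": {
  "increments": [
    [0.1,-2.2,0,0,-0.012],
    [0.1,-2.2,0,0,-0.012],
    [0.1,-2.2,-0.05,0,-0.012],
    [0.1,-2.2,-0.06,0,-0.012],
    [0.1,-2.2,-0.1,0,-0.012],
    [0.1,-2.2,-0.12,0,-0.012],
    [0.1,-2.1,-0.14,0,-0.012],
    [0.1,-1.8,-0.16,0,-0.012],
    [0.1,-1.4,-0.18,0,-0.012],
    [0.1,-0.8,-0.2,0,-0.012],
    [0.1,0,0,0,0],
    [0.1,0,0,0,0]
  ]
}}

```text
time: 15.58
position: [566.9, -186.4, 158.2]
tcp_rot: [0.668, 0.744, 0.0, -0.0]
wrist_force: [-0.6, 0.1, -5.6]
opening: 15.4
```

```bash
python3 - <<'E'
from h import *
s=robot.observe(); print(s["position"],psi_now(s),s["wrist_force"],s["joint_vel"].round(2))
for c in ["scene","top","wrist"]:
    k=cal(c);im,d=robot.capture(c); np.savez(f"{c}7.npz",im=im,d=d,K=k[0],R=k[1],t=k[2])
    if c=="scene": im=im[100:260,150:350]
    if c=="top": im=im[120:240,320:480]
    cv2.imwrite(f"pics/{c}7.png",(im if c=="wrist" else cv2.resize(im,None,fx=3.5,fy=3.5))[:,:,::-1])
x,y,z=s["position"]
plan([(566.8,-197.4,100,6.7,5,.1)])
E
```

```text
[ 566.89593564 -186.43372685  158.18024983] 6.125543005797141 [-0.64977607  0.06891786 -5.6389046 ] [-0.01 -0.   -0.   -0.    0.   -0.   -0.  ]
[[0.1,-0.22,-0.03,1.16,-0.002],[0.1,-0.21,-0.02,1.17,-0.002],[0.1,-0.22,-0.03,1.16,-0.002],[0.1,-0.22,-0.03,1.17,-0.002],[0.1,-0.22,-0.03,1.16,-0.002]]
end [ 566.8 -197.4  100. ] 6.72
```

View pics/scene7.png

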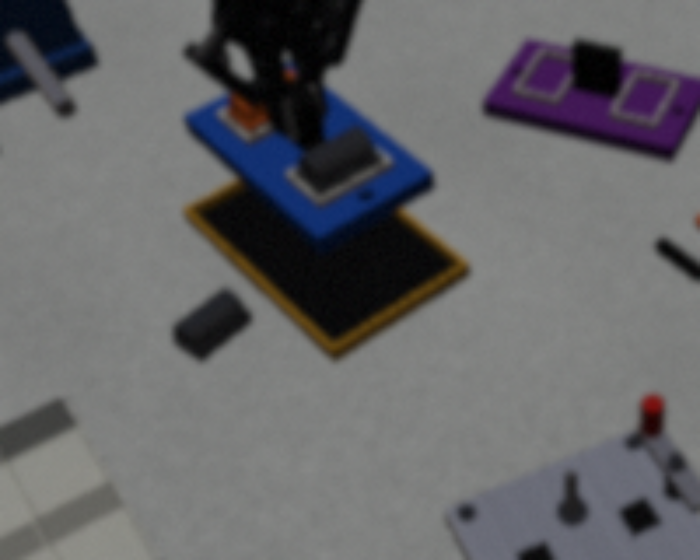

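View pics/wrist7.png

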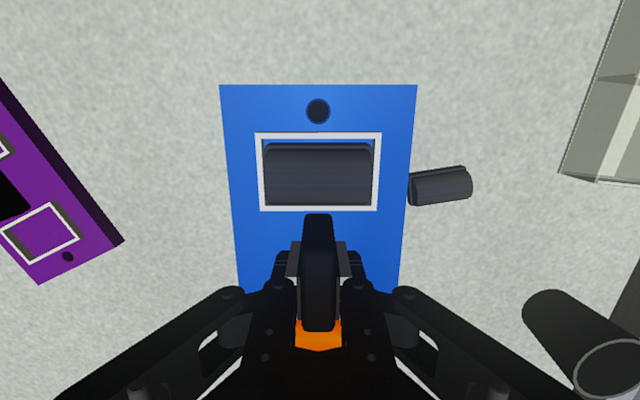

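Emit:
{"fn": "jog_arm", "kwargs": {
  "increments": [
    [0.1,-0.2,-0.03,0.6,-0.002],
    [0.1,-0.2,-0.03,1,-0.002],
    [0.1,-0.2,-0.03,1.2,-0.002],
    [0.1,-0.2,-0.03,1.2,-0.002],
    [0.1,-0.2,-0.02,1.2,-0.002],
    [0.1,-0.1,0,0.8,0],
    [0.1,0,0,0.6,0],
    [0.1,0,0,0.4,0],
    [0.1,0,0,0,0],
    [0.1,0,0,0,0]
  ]
}}

```text
time: 16.98
position: [566.9, -198.4, 88.6]
tcp_rot: [0.665, 0.747, 0.0, 0.0]
wrist_force: [-0.5, 0.1, -5.4]
opening: 15.3
```

```bash
python3 - <<'E'
from h import *
s=robot.observe(); print(s["position"],psi_now(s),s["wrist_force"],s["joint_vel"].round(2))
ks=cal("scene");im,d=robot.capture("scene"); 
cv2.imwrite("pics/s8.png",cv2.resize(im[100:240,170:330],None,fx=4.5,fy=4.2)[:,:,::-1])
k=cal("top");imt,d=robot.capture("top")
cv2.imwrite("pics/t8.png",cv2.resize(imt[120:240,330:470],None,fx=5,fy=5)[:,:,::-1])
z=s["position"][2]-78.8+24+16
for nm,i,kk in (("scene",im,ks),("top",imt,k)):
    W=None
    hsv=cv2.cvtColor(i,cv2.COLOR_RGB2HSV); H,S,V=[hsv[...,j].astype(int) for j in range(3)]
    P=proj([[567,-196,z]],nm)[0]; vv,uu=np.mgrid[:400,:640]; nr=np.hypot(uu-P[0],vv-P[1])<70
    print(nm,"plate",rect((H>100)&(H<125)&(S>120)&nr,z,kk)[0],"tray",rect((H>15)&(H<35)&(S>100)&nr,14,kk)[0])
E
```

```text
[ 566.87581214 -198.43606119   88.59790959] 6.651091630332481 [-0.49919788  0.10150286 -5.43074646] [-0. -0.  0.  0. -0. -0. -0.]
scene plate ((572.3060913085938, -186.1239013671875), (108.83352661132812, 196.87110900878906), 6.738497734069824) tray ((567.79248046875, -191.98178100585938), (133.42694091796875, 216.88351440429688), 6.98590087890625)
top plate ((558.8798217773438, -158.73313903808594), (107.25521087646484, 113.18204498291016), 8.099553108215332) tray ((561.2239379882812, -169.12823486328125), (131.51431274414062, 149.6254425048828), 6.852107524871826)
```

View pics/s8.png

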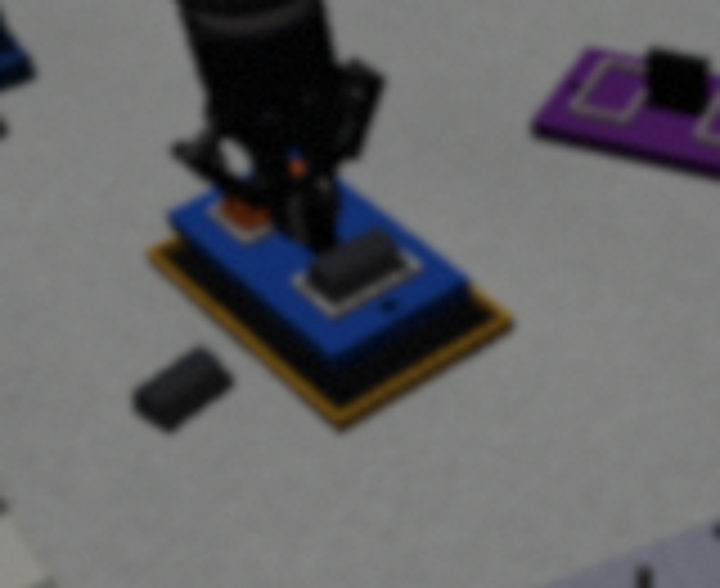

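View pics/t8.png

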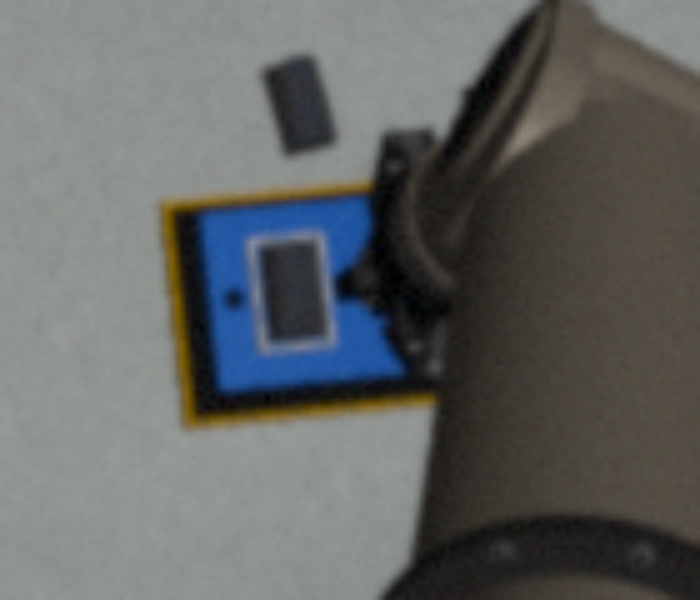

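```bash
python3 - <<'E'
from h import *
s=robot.observe(); z=s["position"][2]-78.8+40; print(z)
for nm in ("scene","top"):
    k=cal(nm); i,d=robot.capture(nm); W=cloud(d,k)
    hsv=cv2.cvtColor(i,cv2.COLOR_RGB2HSV); H,S,V=[hsv[...,j].astype(int) for j in range(3)]
    P=proj([[567,-196,z]],nm)[0]; vv,uu=np.mgrid[:400,:640]; nr=np.hypot(uu-P[0],vv-P[1])<70
    b=(H>100)&(H<125)&(S>120)&nr
    print(nm,np.nanpercentile(W[b][:,2],[5,50,95]).round(1), b.sum())
    m=b&(abs(W[...,2]-z)<5)
    a=np.radians(6.8);ex=np.array([np.cos(a),np.sin(a)]);ey=np.array([-ex[1],ex[0]])
    t=(H>15)&(H<35)&(S>100)&nr
    for l,mm,zz in (("plate",m,z),("tray",t,14)):
        vs,us=np.nonzero(mm); Q=onplane(np.c_[us,vs],zz,k)[:,:2]
        print(l,"x'",np.percentile(Q@ex,[.5,99.5]).round(1),"y'",np.percentile(Q@ey,[.5,99.5]).round(1))
E
```

```text
49.85177912215376
scene [ 33.4  47.2 138.6] 1210
plate x' [492.3 591.7] y' [-348.6 -169.2]
tray x' [415.4 607.5] y' [-492.1 -149.8]
top [  3.   48.9 114.9] 966
plate x' [487.5 587. ] y' [-273.2 -176.1]
tray x' [471.6 603. ] y' [-320.1 -159.8]
```

Emit:
{"fn": "jog_arm", "kwargs": {
  "increments": [
    [0.1,0,0,0.5,0],
    [0.1,0,0,0.6,0],
    [0.1,0,0,0.6,0],
    [0.1,0,0,0.4,0],
    [0.1,0,0,0.3,0],
    [0.1,0,0,0.2,0],
    [0.1,0,0,0.1,0],
    [0.1,0,0,0,0],
    [0.1,0,0,0,0]
  ]
}}

```text
time: 18.3
position: [566.8, -198.4, 61.4]
tcp_rot: [0.665, 0.747, 0.0, 0.0]
wrist_force: [-0.2, 0.1, -4.5]
opening: 15.0
```

Emit:
{"fn": "jog_arm", "kwargs": {
  "increments": [
    [0.1,0,0,0.1,0],
    [0.1,0,0,0.05,0],
    [0.1,0,0,0.05,0],
    [0.1,0,0,0.05,0],
    [0.1,0,0,0,0]
  ]
}}

```text
time: 18.92
position: [566.6, -198.4, 58.9]
tcp_rot: [0.665, 0.747, 0.0, -0.0]
wrist_force: [-0.3, 1.0, -2.9]
opening: 15.3
```

Emit:
{"fn": "jog_arm", "kwargs": {
  "increments": [
    [0.1,0,0,0.03,0],
    [0.1,0,0,0.03,0],
    [0.1,0,0,0,0],
    [0.1,0,0,0,0]
  ]
}}

```text
time: 19.42
position: [566.6, -198.4, 58.9]
tcp_rot: [0.665, 0.747, 0.0, -0.0]
wrist_force: [-3.8, 0.5, 4.7]
opening: 14.9
```

Emit:
{"fn": "jog_arm", "kwargs": {
  "increments": [
    [0.25,0,0,0,0],
    [0.35,0,0,0,0],
    [0.5,0,0,0,0],
    [0.5,0,0,0,0],
    [0.5,0,0,0,0]
  ]
}}

```text
time: 20.05
position: [566.7, -198.5, 58.2]
tcp_rot: [0.665, 0.747, 0.0, 0.0]
wrist_force: [-0.4, 0.2, -0.0]
opening: 42.8
```

```bash
python3 - <<'E'
from h import *
s=robot.observe(); print(s["position"],psi_now(s),s["wrist_force"],s["opening"])
im,d=robot.capture("wrist"); cv2.imwrite("pics/w9.png",im[:,:,::-1])
E
```

```text
[ 566.65397869 -198.4501184    58.17173831] 6.644456568042335 [-0.40131097  0.20192913 -0.04591736] 42.799080071125644
```

View pics/w9.png

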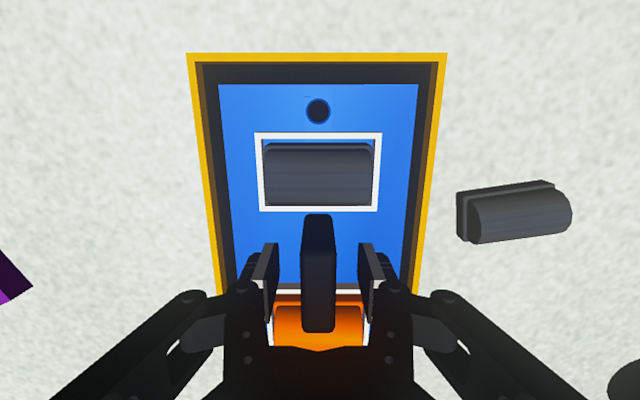

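Emit:
{"fn": "jog_arm", "kwargs": {
  "increments": [
    [0.5,0,0,-0.5,0],
    [0.5,0,0,-1,0],
    [0.5,0,0,-1.5,0],
    [0.5,0,0,-2,0],
    [0.5,0,0,-2,0],
    [0.5,0,0,-2,0],
    [0.5,0,0,-2,0],
    [0.5,0,0,-1.5,0],
    [0.5,0,0,-1,0],
    [0.5,0,0,0,0],
    [0.5,0,0,0,0]
  ]
}}

```text
time: 21.48
position: [566.2, -198.2, 192.5]
tcp_rot: [0.665, 0.747, -0.0, -0.001]
wrist_force: [-0.2, 1.0, -0.5]
opening: 42.8
```

```bash
python3 - <<'E'
from h import *
s=robot.observe(); print(s["position"],s["wrist_force"],s["opening"],s["time"])
for c in ["scene","wrist"]:
    k=cal(c);im,d=robot.capture(c); W=cloud(d,k)
    hsv=cv2.cvtColor(im,cv2.COLOR_RGB2HSV); H,S,V=[hsv[...,j].astype(int) for j in range(3)]
    b=(H>100)&(H<125)&(S>120)&(np.hypot(W[...,0]-567,W[...,1]+198)<115)&(W[...,2]<30)
    A=W[b]; c_=np.linalg.lstsq(np.c_[A[:,:2]-A[:,:2].mean(0),np.ones(len(A))],A[:,2],rcond=None)[0]; print(c,"plate plane",c_)
    if c=="wrist":
        print("plate",rect(b,20,k)[0]); t=(H>15)&(H<35)&(S>150)&(np.hypot(W[...,0]-567,W[...,1]+198)<140); print("tray",rect(t,14,k)[0])
    cv2.imwrite(f"pics/{c}10.png",im[:,:,::-1])
E
```

```text
[ 566.21380469 -198.20479187  192.54458993] [-0.2096454   0.95622    -0.46600083] 42.816859712512056 21.475
scene plate plane [1.87797666e-02 4.02178976e-03 1.58746657e+01]
wrist plate plane [-9.41624439e-03  4.80017745e-03  1.98297563e+01]
plate ((566.4752807617188, -199.84677124023438), (101.32115173339844, 180.18121337890625), 6.594768524169922)
tray ((564.1461181640625, -186.99777221679688), (131.40182495117188, 184.70416259765625), 6.587292671203613)
```

View pics/wrist10.png

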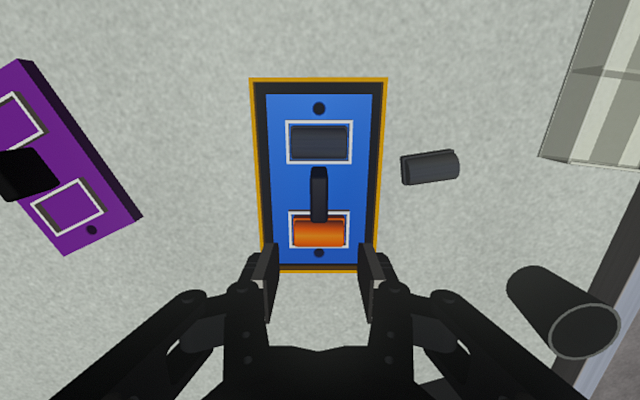

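View pics/scene10.png

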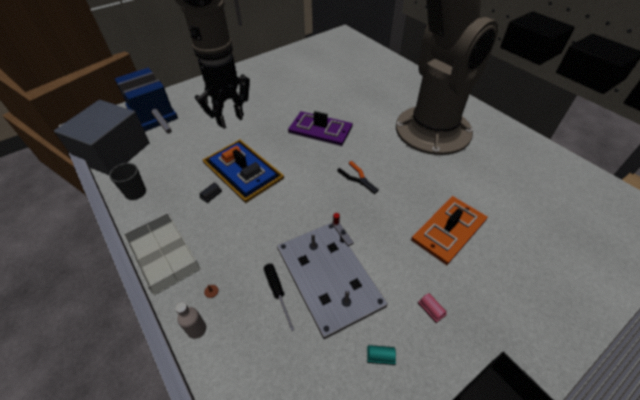

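```bash
python3 -c "
from bench import robot
print(robot.job_done())"
```

```text
the job is handed in; nothing more can be done
None
```

The job is done and handed in. The latch is open, and the blue plate lies flat inside the yellow-edged tray with both shells in their pockets. The last move ended at 21.5 s of the 58 s allowed.

- **Latch:** I gripped the red knob and swung it to about 1.6 rad. The knob slipped in the pads partway, so I gave it an extra nudge. Before I let go, the tool read up to about 27 N, under the limits. The final picture shows the arm along the side of the jig, clear of where the plate was.
- **Lift:** The plate came straight up off the pins. The scene picture showed it level, clear of the pins and with both shells seated, and the wrist force matched its weight.
- **Placement:** I lowered it until the tool felt about 5 N of contact, released it and moved straight up. Its top measured 19.8 mm, against 20 mm if it is resting on the floor. The wrist view shows a dark gap on the visible sides between plate and rim.
- **Left alone:** In the pictures the screwdriver, the spare shell and the look-alikes lie as they were at the start.

**Checks that disagreed:**
- The scene camera put tray and plate positions several mm off the top camera. I used the top camera, which had agreed better with the close-up, to place the plate.
- In the last check the scene camera's plate height was also low, at 15.9 mm.
- The last wrist-camera fit of the whole tray outline was cut short by the gripper, so I did not use it.

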